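Clear the stitching clamp and scribe along the straightedge

TASK

The wooden stitching clamp was left lying across the marking frame: draw it out from under the light bar and lay it flat on the green cutting mat. Then take the spring-nib scriber from its orange pot and draw it slowly along the straightedge from the red mark to the blue mark, with light steady pressure on the panel all the way so that its spring nib is partly pushed in but never hard down. Put the scriber back in its pot, and leave the frame, the light bar and everything else on the desk undisturbed.

Things in the scene. Friction and masses are not known exactly. Their poses are not given: they have to be found in the camera images.
- frame: the fixed marking frame. Origin: centre of its underside, on the table; x points to about the robot's left, y back towards the robot, z up. Its open side (-x) faces right. Wooden base 200 (x) by 300 (y) by 6 mm. Wooden front strip along y at x -70 to -50 mm, steel straightedge along y at x +40 to +65 mm, both 240 mm long, tops 34 mm above the table
- panel_mid (a point): nominal middle of the plywood panel's top, 22 mm above the table, between strip and straightedge; the panel is 220 mm long along frame y. Fixed to the frame, so it does not show the true panel: that lies 16 to 28 mm above the table at its middle and slopes along y by up to 0.04 rad either way. Feel for it
- light_bar (a point): middle of the underside of the white LED light bar over the line, frame (20, 0, 163) mm: the bar is 50 mm wide (frame x -5 to +45), 296 mm long (y), its top 185 mm above the table, on 14 mm round posts at frame x +70, y +-138 mm
- line_red (a point): start of the line, at a red mark on the panel: 6 mm in front of the straightedge's near edge, frame x +34, y +70 mm, given at the panel's nominal height (22 mm above the table)
- line_blue (a point): end of the line, at a blue mark on the panel: frame x +34, y -70 mm, given at the panel's nominal height
- clamp: loose wooden stitching clamp, a bar 180 mm long (its x), 44 mm wide (y), 34 mm tall, 0.2 to 0.45 kg; origin at the centre of its underside. A black knob 22 mm across sticks out 22 mm from its +y side at x +50 mm, a small bolt head 4 mm from the -y side there. It lies across the front strip and the straightedge, its +x end under the light bar
- mat: green cutting mat fixed to the desk, 300 (x) by 190 (y) by 3 mm, origin at the centre of its underside; a pink spool and a flat green block take up its +x part (beyond x +55 mm)
- pot: fixed pot for the scriber on a wooden foot 120 by 90 by 10 mm, origin at the centre of the foot's underside. An orange square tube, 34 mm wide inside, 80 mm deep, 5 mm walls, leans 35 degrees: its mouth points up and towards pot -x
- pot_floor (a point): centre of the inner floor of the leaning orange tube
- pot_mouth (a point): centre of the mouth of the orange tube; floor to mouth is the tube's axis, 80 mm
- scriber: loose scriber, a round rod 22 mm in diameter, 165 mm long over all, brass near the nib, then dark wood, red butt; 0.12 kg. Origin at the nib's point when fully out; z runs along the rod to the butt (handle from z 30 to 165 mm). It stands in the pot, nib down, leaning 35 degrees towards pot -x, about 80 mm of it out of the tube
- nib_tip (a point): the point of the steel nib (6 mm diameter). The nib is pushed in along the scriber's z against a spring: it starts to move at 1 N, takes 0.6 N more per mm, and stops hard at 8 mm (5.8 N)
- spool_pink: a thread spool, 36 mm diameter, 50 mm tall, upright; origin at the centre of its underside; a bystander, on the mat
- spool_green: a thread spool, 36 mm diameter, 50 mm tall, upright; origin at the centre of its underside; a bystander
- glue_jar: closed jar, 54 mm diameter, 70 mm tall, beside the pot; origin at the centre of its underside; a bystander
- wax_tin: brass tin, 64 mm diameter, 30 mm tall, behind the frame; origin at the centre of its underside; a bystander
- mallet: hammer 200 mm long lying behind the frame; a bystander
- tag_stack: flat green block, 30 (x) by 100 (y) by 18 mm, lying across the +x part of the mat; origin at the centre of its underside; a bystander

How it is judged:
By the outcome, as a careful person would: the job done as asked, in the order asked, and still so for the second after the job is handed in, with the robot touching nothing.
It also fails if it takes over 72 s, if anything falls off the work surface, if the arm or the gripper's body presses on something with over 40 N, if the wrist force passes 120 N, or if a joint passes its speed limit or range.

ROBOT

A 6-joint arm with a two-finger parallel gripper is mounted at the origin on the work surface. World frame = base frame: x ahead of the robot, y to its left, z up, the work surface at z = 0. Lengths are in m, angles in rad, forces in N, time in s.
With the tool pointing down it reaches from about 0.3 to 0.875 m from the base axis. Payload 6.4 kg.
Tool frame: the origin (TCP) lies midway between the tips of the shut fingers; the grasp point (between the pads) lies 19 mm behind it; z points along the fingers, y is the line along which they close (so a half turn about z gives the same grasp; the last joint's range is limited). The gripper opens to 85 mm and grips with 20 to 120 N. Pads are 22 mm wide; open, the fingers measure 114 mm over their backs; the gripper's body (76 mm by 85 mm) begins 54 mm behind the grasp point. The pads swing forward as they close: fully open they stand 13 mm farther back than shut.
Start: joints at [0.947, 0.181, 1.607, -0, 1.354, -0.206], TCP at [0.233, 0.526, 0.231] pointing down, gripper open.
Joint ranges: [-2.99, 2.99], [-0.89, 2.07], [0.3, 2.58], [-1.14, 4.28], [0, 2.63], [-3.12, 3.12]. Speed limits (rad/s): [2.57, 2.57, 3.01, 3.14, 3.14, 3.14].

INTERFACE

Orientations are given as a unit quaternion [w, x, y, z].
In Python, from bench import * gives the robot as it stands.
- The arm moves only by the tool play_rows, never from a script. Its argument "plan" is a list of rows, each a list of 3 entries, a list of its own where there are three numbers: the finger opening in mm, from 0 to 85.4, then the shift along the tool's x, y, z normalised to -1 to 1, where 1 is 40 cm, then the turn about the tool's z normalised to -1 to 1, where 1 is pi rad. A call has 1 to 10 rows; each row is the pose to reach, as a shift and turn from the pose commanded when the call began, along the tool's axes at that moment, turning the shorter way round; what a row does not reach only later rows make up. A row lasts 1/10 s, in which the tool goes at most 50 mm and 8.59 degrees, less where a joint would pass 70% of its speed; a pose out of reach is approached as far as the arm can. A call with a number of a shift or a turn outside -1 to 1 is refused whole. A call with a gripper value outside its range is refused whole. The fingers move at their own pace and stop on an object; the grip force is fixed at half the most. Time passes only in rows, so rows that repeat a pose let the fingers close. It gives the time, the measured TCP pose, the force, the opening and the grip force at its end, in the units of the state.
- get_obs(): the state, without advancing time (a new reading comes with each control period).
- camera(name): name is "side" or "top"; returns a dict with "image" (384x512x3 uint8, red, green, blue), "range_z" (384x512 float32, m along the optical axis (not along the pixel's ray), 0 where there is no reading), "intrinsics" (3x3 intrinsics, pixels), "rvec" (rotation vector, rad) and "tvec" (3), from world to camera coordinates, as OpenCV has them. Camera axes: x right, y down, z forward; pixel columns grow to the right and rows downward; lengths in m; the calibration is good to about 2 mm. A picture is of the moment at which its call begins.
- hand_in(): hands the job in; it is judged then, once.
Trained networks look in a picture, given as the dict that the camera call returned (one of the last four; its "shot" number tells which), for a name from the list of things; names that differ only in an ending like _2 or _b are one class to them, and where a whole thing is asked for, a point or a joint stands for the part that bears it (a point fixed in the world has none). Each returns a list of dicts, best first, with "conf" (0 to 1); they miss things now and then, are a little off and sometimes report something else, mostly with a low value. They report only what shows in the picture. A call takes as long as a camera call.
- search_frame(picture, label): "rect" ([centre column, centre row, width, height] in pixels, round what is visible of it).
- masks_of(picture, label): "mask" (384x512 bool, what is visible of it) and "rect" ([centre column, centre row, width, height] in pixels, round what is visible of it).
The state is a dict: "time_s": time; "q": joint angles; "dq": joint speeds; "joint_efforts": joint torques, N m; "eef_pos": TCP position; "eef_rot": TCP orientation; "wrist_force": force on the tool from outside, world axes, zero at the start; "torque": the same for the moment, N m; "opening": opening from 0.0 (shut) to 1.0 (fully open); "grasp_force": force on a finger pad.
Only numpy, scipy, OpenCV 4.12 (cv2) and the standard library are available. Lean on these libraries where they do the work, as an engineer would, in place of code of your own. Each camera call takes 0.05 s, during which the arm holds its last target. There are 200 camera calls.

## Working session

There is one attempt and no reset: what is moved stays moved. The work goes in short steps, Python scripts to look and compute and a tool call to move; the robot and the scene stay as the last step left them, time stands still between calls to the robot, and variables do not carry over. Pictures are saved under pics/ and viewed, at most 10 in all, crops included, and the job is handed in when it is done.

Besides the shell and the picture viewer there is one more tool, called after "Request:" as name(argument=value, ...), one argument or row to a line, values as JSON. play_rows: Moves the arm, as the interface text tells. Its arguments: {"type":"object","properties":{"plan":{"type":"array","items":{"type":"array"}}},"required":["plan"]}

```bash
ls; mkdir -p pics
cat > h.py <<'E'
from bench import *
import numpy as np, cv2
from scipy.spatial.transform import Rotation as R
def cam(n):
    p=camera(n); p['R']=cv2.Rodrigues(np.array(p['rvec'],float))[0]; p['t']=np.array(p['tvec'],float).ravel(); p['K']=np.array(p['intrinsics']); return p
def world(p,uv,z):
    uv=np.atleast_2d(uv).astype(float); z=np.ravel(z)
    r=np.c_[uv,np.ones(len(uv))]@np.linalg.inv(p['K']).T
    return (r*z[:,None]-p['t'])@p['R']
def atheight(p,uv,h):
    r=np.linalg.inv(p['K'])@np.array([uv[0],uv[1],1.]); d=p['R'].T@r; c=-p['R'].T@p['t']
    return c+d*(h-c[2])/d[2]
def proj(p,X):
    x=(np.atleast_2d(X)@p['R'].T+p['t'])@p['K'].T; return x[:,:2]/x[:,2:]
def cloud(p,m):
    v,u=np.nonzero(m&(p['range_z']>0)); return world(p,np.c_[u,v],p['range_z'][v,u])
E
cat > a.py <<'E'
from h import *
o=get_obs(); print({k:np.round(v,3) for k,v in o.items()})
for n in ['top','side']:
    p=cam(n); cv2.imwrite(f'pics/{n}1.png',cv2.resize(p['image'],(800,600))[:,:,::-1])
    print(n,'cam at',np.round(-p['R'].T@p['t'],3),np.round(p['R'][2],2))
    for l in ['frame','clamp','mat','pot','scriber','spool_pink','spool_green','glue_jar','wax_tin','mallet','tag_stack','light_bar','line_red','line_blue','pot_mouth','nib_tip']:
        try: ms=masks_of(p,l)
        except Exception as e: print(l,e); continue
        for m in ms[:2]:
            c=cloud(p,m['mask'])
            print(l,round(m['conf'],2),np.round(m['rect']),len(c),*( [np.round(np.percentile(c,q,axis=0),3) for q in (3,50,97)] if len(c) else []))
E
python3 a.py
```

```text
pics
{'time_s': np.float64(0.0), 'q': array([ 0.947,  0.182,  1.608, -0.   ,  1.354, -0.206]), 'dq': array([ 0.   , -0.001, -0.001, -0.001, -0.   , -0.001]), 'joint_efforts': array([-0.0000e+00, -4.4486e+01, -3.5134e+01, -0.0000e+00,  9.0000e-03,
       -0.0000e+00]), 'eef_pos': array([0.233, 0.525, 0.23 ]), 'eef_rot': array([-0.   ,  0.207,  0.978, -0.001]), 'wrist_force': array([-0.303,  0.508, -0.436]), 'torque': array([-0.074,  0.008,  0.056]), 'grasp_force': np.float64(0.0), 'opening': np.float64(0.998)}
top cam at [0.532 0.027 1.148] [ 0.09  0.02 -1.  ]
frame 0.78 [277. 230.  76. 111.] 6012 [ 0.384 -0.112  0.002] [ 0.511 -0.003  0.031] [0.667 0.082 0.186]
clamp 0.97 [285. 219.  59.  28.] 518 [ 0.526 -0.12   0.055] [ 0.555 -0.072  0.067] [0.595 0.044 0.07 ]
clamp 0.37 [277. 231.  80. 113.] 6222 [ 0.384 -0.114  0.001] [ 0.514 -0.003  0.031] [0.669 0.083 0.186]
mat 0.71 [382. 243. 106.  71.] 5589 [ 0.393 -0.488 -0.002] [ 0.487 -0.356  0.002] [ 0.581 -0.201  0.006]
pot 0.75 [161. 246.  37.  31.] 871 [0.434 0.292 0.006] [0.485 0.344 0.011] [0.518 0.402 0.101]
pot 0.37 [207. 164.  21
[... 2774 characters left out ...]
[ 0.382 -0.118  0.002] [ 0.493 -0.017  0.022] [0.667 0.072 0.185]
mallet 0.57 [314. 226.  60.  48.] 713 [ 0.729 -0.106  0.004] [0.767 0.02  0.02 ] [0.807 0.086 0.026]
tag_stack 0.68 [269. 327.  44.  34.] 728 [ 0.432 -0.281  0.005] [ 0.477 -0.271  0.019] [ 0.526 -0.252  0.022]
light_bar 0.85 [236. 234. 134. 118.] 7821 [ 0.382 -0.118  0.001] [ 0.495 -0.015  0.022] [0.669 0.074 0.185]
line_red 0.55 [237. 237. 136. 123.] 7765 [ 0.382 -0.118  0.002] [ 0.494 -0.017  0.022] [0.667 0.072 0.185]
line_blue 0.63 [236. 236. 136. 120.] 7587 [ 0.381 -0.117  0.002] [ 0.492 -0.017  0.022] [0.667 0.07  0.185]
pot_mouth 0.95 [172. 187.  36.  43.] 576 [0.429 0.292 0.003] [0.455 0.326 0.036] [0.514 0.396 0.096]
```

View pics/top1.png

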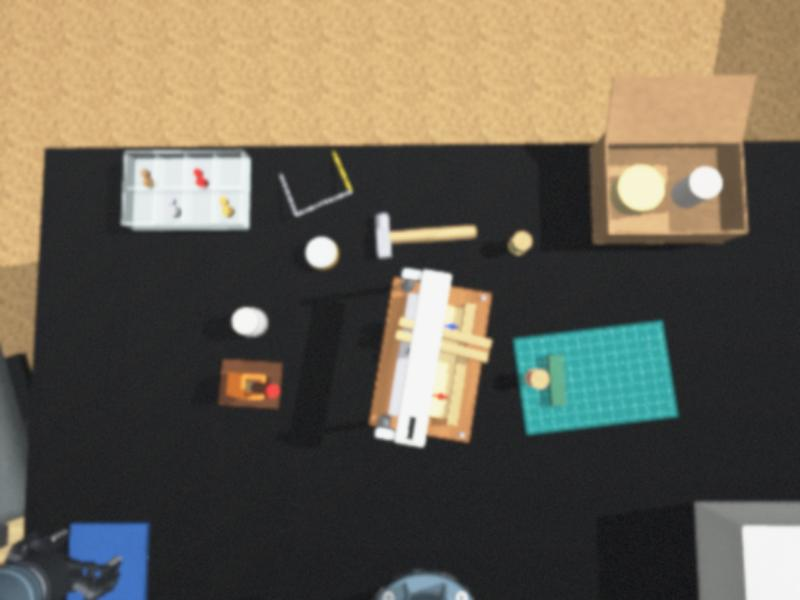

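View pics/side1.png

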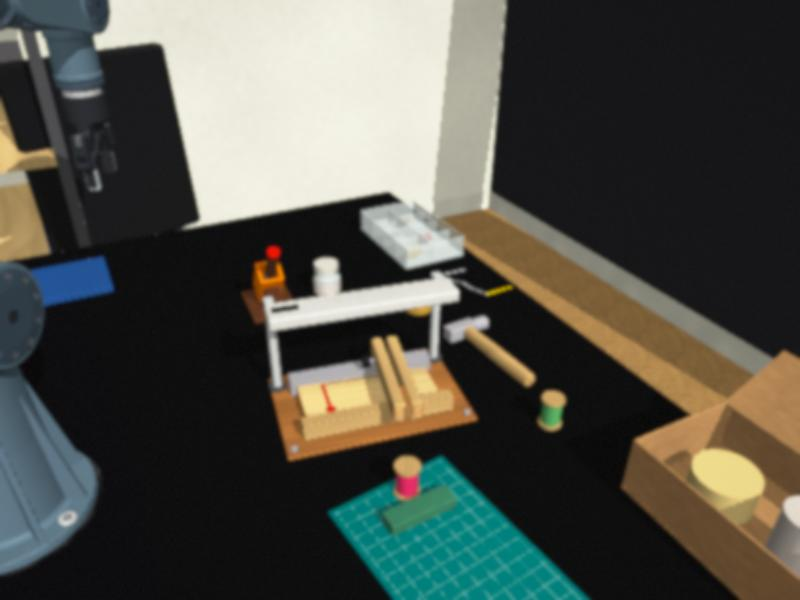

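The top view shows the frame centred at about (430,357) with the bar over it, and the clamp at (445,340) across it. The mat is at (595,378), the pot at (250,384) with its red butt leaning right at (273,390). Next I'll fit the poses from depth.

```bash
cat > b.py <<'E'
from h import *
from scipy.optimize import least_squares
def rect(P,name):
    r=cv2.minAreaRect((P[:,:2]*1000).astype(np.float32)); print(name,len(P),'c',np.round(r[0],1),'size',np.round(r[1],1),'ang',round(r[2],2),'zmed',np.round(np.median(P[:,2])*1000,1))
def inl(P,lo,hi,w):  # box crop
    return P[(P[:,0]>lo[0])&(P[:,0]<hi[0])&(P[:,1]>lo[1])&(P[:,1]<hi[1])&(P[:,2]>w[0])&(P[:,2]<w[1])]
for n in ['top','side']:
    p=cam(n); A=cloud(p,np.ones((384,512),bool)); C=p['image'].reshape(-1,3)
    full=np.ones((384,512),bool); v,u=np.nonzero(full&(p['range_z']>0)); col=p['image'][v,u].astype(int)
    F=inl(A,(.35,-.2),(.7,.16),(.175,.195)); rect(F,n+' bar')
    F=inl(A,(.35,-.2),(.7,.16),(.003,.010)); rect(F,n+' base')
    m=masks_of(p,'clamp')[0]['mask']; c=cloud(p,m); c=c[(c[:,2]>.058)&(c[:,2]<.075)]; rect(c,n+' clamp')
    g=(col[:,1]>col[:,0]+40)&(col[:,2]>col[:,0]+30); P=A[g]; P=inl(P,(.3,-.6),(.7,-.1),(-.005,.008)); rect(P,n+' mat')
    for l in ['spool_pink','tag_stack']:
        c=cloud(p,masks_of(p,l)[0]['mask']); rect(c[c[:,2]>np.percentile(c[:,2],90)-.006],n+' '+l)
    c=cloud(p,masks_of(p,'pot')[0]['mask']); rect(c[(c[:,2]>.006)&(c[:,2]<.014)],n+' foot')
    c=cloud(p,masks_of(p,'scriber')[0]['mask']); c=c[(c[:,2]>.105)]
    cc=-p['R'].T@p['t']
    def res(x):
        d=np.array([x[2],x[3],1.]);d/=np.linalg.norm(d); q=c-[x[0],x[1],.13]
        return np.linalg.norm(np.cross(q,d),axis=1)-.011
    s=least_squares(res,[c[:,0].mean(),c[:,1].mean()-.005,0.05,-.7],loss='soft_l1',f_scale=.002).x
    print(n,'scriber axis @z.13',np.round(s,3),len(c),'tilt',np.degrees(np.arctan(np.hypot(s[2],s[3]))), 'cmax',c.max(0).round(3),c.min(0).round(3))
    o=inl(A[(col[:,0]>150)&(col[:,1]<140)&(col[:,2]<60)],(.4,.25),(.55,.42),(.02,.12)); print('orange',len(o),np.percentile(o,[2,50,98],axis=0).round(3).tolist()) if len(o) else 0
    np.savez(n+'.npz',A=A,col=col,u=u,v=v)
E
python3 b.py
```

```text
top bar 2200 c [531.2  19.2] size [ 82.3 295.8] ang 80.24 zmed 183.9
top base 2040 c [525.  -20.4] size [348.1 357.5] ang 0.62 zmed 5.3
top clamp 484 c [561.  -37.4] size [176.9  42.6] ang 74.92 zmed 66.7
top mat 5647 c [ 487.5 -344.3] size [196.8 308.6] ang 6.67 zmed 2.0
top spool_pink 101 c [ 486.9 -223.5] size [33.  29.8] ang 89.77 zmed 52.6
top tag_stack 287 c [ 481.1 -264.3] size [95.5 30.5] ang 2.71 zmed 20.0
top foot 546 c [475.6 345.8] size [120.8  90. ] ang 85.93 zmed 9.3
top scriber axis @z.13 [ 0.472  0.283 -0.007 -0.734] 110 tilt 36.28241447876898 cmax [0.483 0.313 0.163] [0.46  0.258 0.106]
orange 167 [[0.455, 0.312, 0.034], [0.471, 0.354, 0.069], [0.498, 0.383, 0.102]]
side bar 1666 c [529.3  17.4] size [ 84.5 295.5] ang 79.84 zmed 183.2
side base 1953 c [515.6 -60.8] size [291.8 300.4] ang 80.58 zmed 4.8
side clamp 753 c [549.7 -36.3] size [180.4  64.3] ang 77.14 zmed 66.1
side mat 7797 c [ 487.6 -331.4] size [198.3 291.6] ang 6.58 zmed 2.0
side spool_pink 170 c [ 484.5 -224.1] size [34.9 31.5] ang 62.75 zmed 51.7
side tag_stack 584 c [ 479.9 -264.9] size [99.1 32.5] ang 1.56 zmed 19.8
side foot 201 c [473. 346.] size [120.1  89.4] ang 85.06 zmed 8.2
side scriber axis @z.13 [ 0.462  0.267  0.05  -0.444] 108 tilt 24.093361436513828 cmax [0.478 0.294 0.162] [0.458 0.255 0.107]
orange 151 [[0.45, 0.3, 0.059], [0.466, 0.312, 0.079], [0.493, 0.361, 0.1]]
```

```bash
cat > mv.py <<'E'
# usage: mv.py x y z yaw [x y z yaw ...]  (mm, deg of tool x): rows chained, each from the previous
import sys; from h import *
def yaw(q): 
    M=R.from_quat([q[1],q[2],q[3],q[0]]).as_matrix(); return M
o=get_obs(); p=np.array(o['eef_pos']); M=yaw(o['eef_rot'])
print('at',p.round(4),'yaw',np.degrees(np.arctan2(M[1,0],M[0,0])).round(2),'z',M[:,2].round(3))
a=np.array(sys.argv[1:],float).reshape(-1,4)
for x in a:
    t=x[:3]/1000; c,s=np.cos(np.radians(x[3])),np.sin(np.radians(x[3]))
    N=np.array([[c,s,0],[s,-c,0],[0,0,-1]])
    th=R.from_matrix(M.T@N).as_rotvec()[2]
    d=M.T@(t-p); print('shift',(d/.4).round(4),'turn',round(th/np.pi,4),'rows>=',max(np.linalg.norm(d)/.05,abs(np.degrees(th))/8.59).round(1))
    p,M=t,N
E
python3 mv.py 545 -90 230 75 545 -90 40 75
```

```text
at [0.2333 0.5256 0.2313] yaw 156.06 z [-0. -0. -1.]
shift [-1.3367 -1.0904  0.0032] turn 0.4504 rows>= 13.8
shift [0.    0.    0.475] turn 0.0 rows>= 3.8
```

Request:
play_rows(
  plan=[
    [85, [-0.67, -0.545, 0], 0.45],
    [85, [-0.67, -0.545, 0], 0.45],
    [85, [-0.67, -0.545, 0], 0.45],
    [85, [-0.67, -0.545, 0], 0.45],
    [85, [-0.67, -0.545, 0], 0.45],
    [85, [-0.67, -0.545, 0], 0.45],
    [85, [-0.67, -0.545, 0], 0.45],
    [85, [-0.67, -0.545, 0], 0.45],
    [85, [-0.67, -0.545, 0], 0.45],
    [85, [-0.67, -0.545, 0], 0.45],
  ],
)

```text
time_s: 3.3
eef_pos: [0.3902, 0.2169, 0.2314]
eef_rot: [0.0, 0.795, 0.606, 0.0]
wrist_force: [-0.1, 0.7, 0.2]
opening: 0.992
grasp_force: 0.0
```

```bash
python3 mv.py 545 -90 230 75 545 -90 40 75
```

```text
at [0.3902 0.2169 0.2314] yaw 74.67 z [ 0.  0. -1.]
shift [-0.6376  0.5762  0.0036] turn -0.0018 rows>= 6.9
shift [0.    0.    0.475] turn 0.0 rows>= 3.8
```

Request:
play_rows(
  plan=[
    [85, [-0.638, 0.576, 0.003], 0],
    [85, [-0.638, 0.576, 0.003], 0],
    [85, [-0.638, 0.576, 0.003], 0],
    [85, [-0.638, 0.576, 0.003], 0],
    [85, [-0.638, 0.576, 0.003], 0],
    [85, [-0.638, 0.576, 0.003], 0],
    [85, [-0.638, 0.576, 0.003], 0],
    [85, [-0.638, 0.576, 0.003], 0],
    [85, [-0.638, 0.576, 0.2], 0],
    [85, [-0.638, 0.576, 0.2], 0],
  ],
)

```text
time_s: 4.3
eef_pos: [0.5456, -0.088, 0.1491]
eef_rot: [-0.001, 0.793, 0.609, -0.0]
wrist_force: [-0.6, -0.1, -0.7]
opening: 0.996
grasp_force: 0.0
```

```bash
python3 mv.py 545 -90 40 75
cat > c.py <<'E'
from h import *
p=cam('side'); cv2.imwrite('pics/s2.png',cv2.resize(p['image'][150:330,130:370],(800,600),interpolation=cv2.INTER_CUBIC)[:,:,::-1])
E
python3 c.py
```

```text
at [ 0.5456 -0.088   0.1491] yaw 75.02 z [-0.001  0.001 -1.   ]
shift [-0.0054  0.0003  0.2727] turn 0.0001 rows>= 2.2
```

View pics/s2.png

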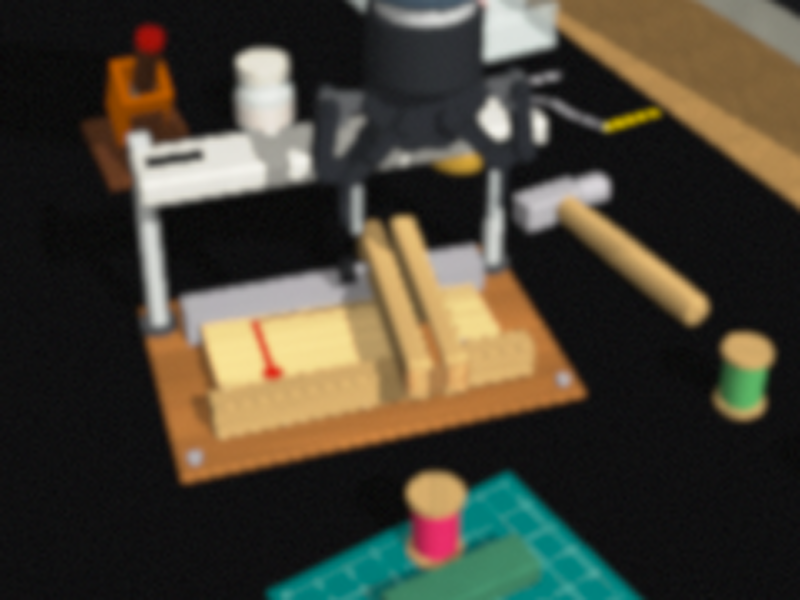

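The gripper is centred over the clamp at (410,300), and the knob shows at (350,272) on the robot side. I'll descend and close.

Request:
play_rows(
  plan=[
    [85, [-0.005, 0, 0.1], 0],
    [85, [-0.005, 0, 0.2], 0],
    [85, [-0.005, 0, 0.272], 0],
    [85, [-0.005, 0, 0.272], 0],
    [35, [-0.005, 0, 0.272], 0],
    [35, [-0.005, 0, 0.272], 0],
    [35, [-0.005, 0, 0.272], 0],
    [35, [-0.005, 0, 0.272], 0],
    [35, [-0.005, 0, 0.272], 0],
    [35, [-0.005, 0, 0.272], 0],
  ],
)

```text
time_s: 5.35
eef_pos: [0.5481, -0.091, 0.0452]
eef_rot: [0.002, 0.793, 0.609, 0.001]
wrist_force: [-0.1, -0.4, 8.1]
opening: 0.5
grasp_force: 61.9
```

Request:
play_rows(
  plan=[
    [35, [0, 0, -0.02], 0],
    [35, [0, 0, -0.04], 0],
    [35, [0, 0, -0.05], 0],
    [35, [0, 0, -0.05], 0],
    [35, [0, 0, -0.05], 0],
  ],
)

```text
time_s: 5.85
eef_pos: [0.546, -0.0903, 0.0625]
eef_rot: [-0.0, 0.793, 0.609, -0.0]
wrist_force: [-0.0, 0.5, -2.4]
opening: 0.505
grasp_force: 61.2
```

```bash
cat > c.py <<'E'
from h import *
p=cam('side'); cv2.imwrite('pics/s3.png',cv2.resize(p['image'][150:330,130:370],(800,600),interpolation=cv2.INTER_CUBIC)[:,:,::-1])
E
python3 c.py; python3 mv.py 517 -240 60 75 508 -441 90 96.6 508 -441 20 96.6
```

```text
at [ 0.5458 -0.0902  0.0622] yaw 75.06 z [-0.001  0.    -1.   ]
shift [-0.3804  0.027   0.0055] turn 0.0004 rows>= 3.1
shift [-0.4912  0.1083 -0.075 ] turn -0.12 rows>= 4.1
shift [0.    0.    0.175] turn 0.0 rows>= 1.4
```

View pics/s3.png

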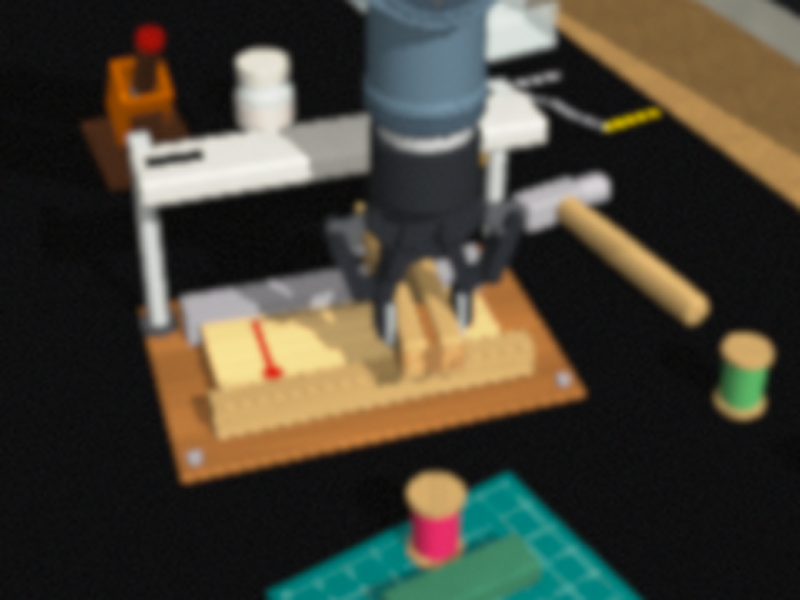

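Request:
play_rows(
  plan=[
    [35, [-0.05, 0.004, 0], 0],
    [35, [-0.1, 0.008, 0], 0],
    [35, [-0.15, 0.012, 0], 0],
    [35, [-0.2, 0.016, 0], 0],
    [35, [-0.25, 0.02, 0], 0],
    [35, [-0.3, 0.024, 0], 0],
    [35, [-0.35, 0.028, 0], 0],
    [35, [-0.38, 0.03, -0.02], 0],
    [35, [-0.38, 0.03, -0.06], 0],
    [35, [-0.38, 0.03, -0.1], 0],
  ],
)

```text
time_s: 6.9
eef_pos: [0.518, -0.2404, 0.1027]
eef_rot: [-0.001, 0.793, 0.609, -0.0]
wrist_force: [0.7, -0.3, -1.3]
opening: 0.503
grasp_force: 61.3
```

```bash
python3 mv.py 499 -445 100 96.6 499 -445 20 96.6
```

```text
at [ 0.518  -0.2404  0.1027] yaw 75.01 z [-0.001  0.001 -1.   ]
shift [-0.5064  0.0864  0.0064] turn -0.12 rows>= 4.1
shift [0.  0.  0.2] turn 0.0 rows>= 1.6
```

Request:
play_rows(
  plan=[
    [35, [-0.07, 0.012, 0], -0.02],
    [35, [-0.14, 0.024, 0], -0.04],
    [35, [-0.21, 0.036, 0], -0.06],
    [35, [-0.28, 0.048, 0], -0.08],
    [35, [-0.35, 0.06, 0], -0.1],
    [35, [-0.42, 0.072, 0], -0.12],
    [35, [-0.48, 0.083, 0], -0.12],
    [35, [-0.506, 0.086, 0], -0.12],
    [35, [-0.506, 0.086, 0.06], -0.12],
    [35, [-0.506, 0.086, 0.12], -0.12],
  ],
)

```text
time_s: 7.9
eef_pos: [0.5001, -0.445, 0.055]
eef_rot: [0.001, 0.665, 0.747, 0.0]
wrist_force: [-1.2, -0.2, -3.2]
opening: 0.502
grasp_force: 61.4
```

Request:
play_rows(
  plan=[
    [35, [0, 0, 0.03], 0],
    [35, [0, 0, 0.06], 0],
    [35, [0, 0, 0.08], 0],
    [35, [0, 0, 0.085], 0],
    [35, [0, 0, 0.085], 0],
  ],
)

```text
time_s: 8.4
eef_pos: [0.4999, -0.4448, 0.0208]
eef_rot: [0.0, 0.665, 0.747, -0.0]
wrist_force: [0.3, 0.1, -0.6]
opening: 0.505
grasp_force: 61.3
```

```bash
cat > c.py <<'E'
from h import *
p=cam('side'); cv2.imwrite('pics/s4.png',cv2.resize(p['image'][230:384,170:376],(800,600),interpolation=cv2.INTER_CUBIC)[:,:,::-1])
E
python3 c.py; python3 mv.py 499 -445 14 96.6
```

```text
at [ 0.5    -0.4451  0.0212] yaw 96.67 z [ 0.001 -0.001 -1.   ]
shift [ 0.0005 -0.0025  0.018 ] turn 0.0004 rows>= 0.1
```

View pics/s4.png

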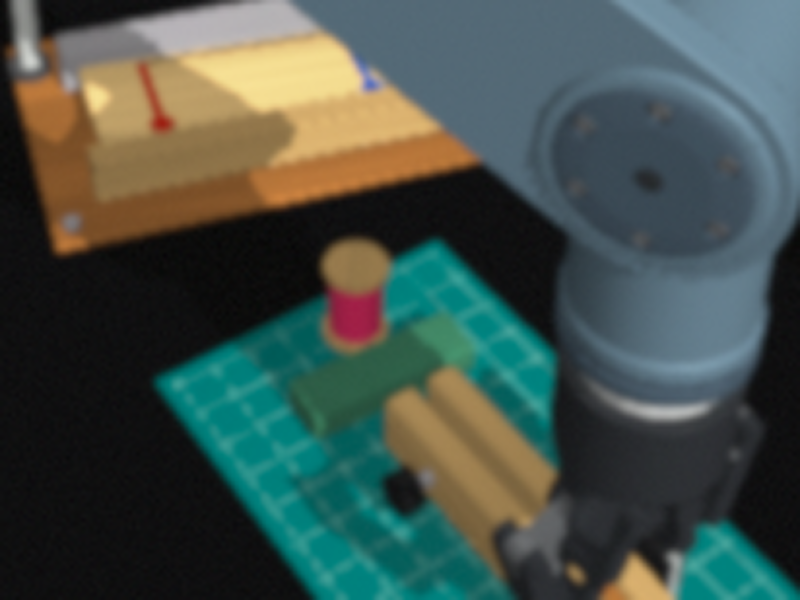

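The clamp hangs just above the mat, its end at (440,395) clear of the green block at (380,375). I'll lower it gently.

Request:
play_rows(
  plan=[
    [35, [0, 0, 0.004], 0],
    [35, [0, 0, 0.008], 0],
    [35, [0, 0, 0.01], 0],
    [35, [0, 0, 0.01], 0],
  ],
)

```text
time_s: 8.85
eef_pos: [0.4995, -0.4447, 0.0165]
eef_rot: [-0.0, 0.665, 0.747, 0.0]
wrist_force: [-0.1, 0.2, -3.2]
opening: 0.501
grasp_force: 61.3
```

Request:
play_rows(
  plan=[
    [35, [0, 0, 0.003], 0],
    [35, [0, 0, 0.005], 0],
    [35, [0, 0, 0.005], 0],
  ],
)

```text
time_s: 9.15
eef_pos: [0.4996, -0.4448, 0.0145]
eef_rot: [0.0, 0.665, 0.747, 0.0]
wrist_force: [0.3, -0.1, -1.4]
opening: 0.503
grasp_force: 61.5
```

Request:
play_rows(
  plan=[
    [35, [0, 0, 0.002], 0],
    [35, [0, 0, 0.004], 0],
    [35, [0, 0, 0.004], 0],
  ],
)

```text
time_s: 9.45
eef_pos: [0.4997, -0.4448, 0.0143]
eef_rot: [-0.0, 0.665, 0.747, -0.0]
wrist_force: [-3.1, 3.8, 7.9]
opening: 0.499
grasp_force: 62.5
```

Request:
play_rows(
  plan=[
    [35, [0, 0, 0.002], 0],
    [35, [0, 0, 0.004], 0],
    [35, [0, 0, 0.004], 0],
  ],
)

```text
time_s: 9.75
eef_pos: [0.4997, -0.4448, 0.0143]
eef_rot: [-0.0, 0.665, 0.747, -0.0]
wrist_force: [-7.8, 7.5, 16.7]
opening: 0.499
grasp_force: 63.8
```

Request:
play_rows(
  plan=[
    [35, [0, 0, -0.007], 0],
    [70, [0, 0, -0.007], 0],
    [70, [0, 0, -0.007], 0],
    [70, [0, 0, -0.007], 0],
    [70, [0, 0, -0.007], 0],
    [70, [0, 0, -0.1], 0],
    [70, [0, 0, -0.2], 0],
    [70, [0, 0, -0.3], 0],
    [70, [0, 0, -0.4], 0],
    [70, [0, 0, -0.5], 0],
  ],
)

```text
time_s: 10.75
eef_pos: [0.4994, -0.4445, 0.2127]
eef_rot: [-0.0, 0.665, 0.747, 0.0]
wrist_force: [0.2, -0.5, -0.3]
opening: 0.82
grasp_force: 0.0
```

```bash
cat > d.py <<'E'
from h import *
from scipy.optimize import minimize
# scriber axis by silhouette of the mask in both cameras + clamp pose check
P={}
for n in ['top','side']:
    p=cam(n); P[n]=p
    cv2.imwrite(f'pics/{n}5.png',cv2.resize(p['image'][150:384],(800,600)) [:,:,::-1])
    ms=[masks_of(p,'scriber')]
    p['m']=ms[0][0]['mask']; print(n,ms[0][0]['conf'],ms[0][0]['rect'])
    A=cloud(p,np.ones((384,512),bool))
    B=A[(A[:,2]>.03)&(A[:,2]<.046)&(A[:,0]>.43)&(A[:,0]<.56)&(A[:,1]<-.28)&(A[:,1]>-.6)]
    r=cv2.minAreaRect((B[:,:2]*1000).astype(np.float32)); print('clamp',len(B),r,np.median(B[:,2]))
    # panel/strip/straightedge heights in frame coords
    O=np.array([.5243,-.0170]); ex=np.array([np.cos(np.radians(80.1)),np.sin(np.radians(80.1))]); ey=np.array([-ex[1],ex[0]])
    F=np.c_[(A[:,:2]-O)@ex,(A[:,:2]-O)@ey,A[:,2]]*1000
    def h(x0,x1):
        s=F[(F[:,0]>x0)&(F[:,0]<x1)&(abs(F[:,1])<105)&(F[:,2]>10)&(F[:,2]<45)]
        if len(s)<20: return None
        c=np.polyfit(s[:,1],s[:,2],1); k=abs(s[:,2]-np.polyval(c,s[:,1]))<4; c=np.polyfit(s[k,1],s[k,2],1); return len(s),c.round(4)
    print('strip',h(-66,-54),'panel',h(-42,-8),h(-25,20),'edge',h(46,60))
    np.savez(n+'5.npz',F=F,m=p['m'],img=p['image'],rz=p['range_z'],K=p['K'],R=p['R'],t=p['t'])
E
python3 d.py
```

```text
top 0.6 [167.1, 251.4, 20.9, 7.1]
clamp 767 ((481.7841796875, -391.01043701171875), (65.04572296142578, 180.2611846923828), 6.728546142578125) 0.03574397622860828
strip (270, array([1.30000e-03, 3.31689e+01])) panel (647, array([ 0.0385, 19.3669])) (275, array([ 0.0374, 19.4452])) edge (312, array([1.30000e-03, 3.31075e+01]))
side 0.74 [174.8, 169.5, 10.7, 23.2]
clamp 1376 ((479.5038146972656, -377.9967956542969), (65.04426574707031, 156.5858612060547), 6.7346086502075195) 0.03563551502928691
strip (323, array([-4.00000e-04,  3.25495e+01])) panel (524, array([ 0.0397, 18.8621])) (908, array([ 0.039 , 18.7109])) edge (271, array([9.00000e-04, 3.24659e+01]))
```

```bash
cat > e.py <<'E'
import numpy as np, cv2
from scipy.optimize import least_squares
C={}
for n in ['top','side']:
    d=np.load(n+'5.npz'); m=d['m']; v,u=np.nonzero(m&(d['rz']>0)); K,Rm,t=d['K'],d['R'],d['t']
    r=np.c_[u,v,np.ones(len(u))]@np.linalg.inv(K).T
    X=(r*d['rz'][v,u][:,None]-t)@Rm; col=d['img'][v,u].astype(int)
    k=(X[:,2]>.10)&(col.max(1)<400); X=X[k]; C[n]=X; col=col[k]
    red=(col[:,0]>110)&(col[:,1]<60)&(col[:,2]<60); print(n,len(X),'red',red.sum(),X[red].mean(0).round(4),X.max(0).round(3),X.min(0).round(3))
def ax(x): 
    a=np.radians(35);return np.array([np.sin(a)*np.cos(x[2]),np.sin(a)*np.sin(x[2]),np.cos(a)])
def res(x,c):
    d=ax(x);q=c-[x[0],x[1],.13];return np.linalg.norm(np.cross(q,d),axis=1)-.011
for n,c in list(C.items())+[('both',np.vstack(list(C.values())))]:
    for fix in (0,1):
        f=(lambda x:res(np.r_[x[:2],x[2]] if not fix else np.r_[x[:2],-np.pi+np.radians(85.5)],c))
        s=least_squares(f,[.473,.283,-1.6],loss='soft_l1',f_scale=.0015); x=s.x
        print(n,fix,x[:2].round(4),np.degrees(x[2]).round(1),'rms',np.median(abs(s.fun)).round(4),'max along',(((c-[x[0],x[1],.13])@ax(x)).max()).round(4))
E
python3 e.py
```

```text
top 122 red 1 [0.4731 0.2816 0.1488] [0.483 0.317 0.164] [0.46  0.256 0.101]
side 121 red 51 [0.4685 0.2671 0.1511] [0.48  0.304 0.163] [0.458 0.256 0.101]
top 0 [0.4715 0.2832] -93.7 rms 0.0007 max along 0.036
top 1 [0.4715 0.2832] -91.7 rms 0.0007 max along 0.0359
side 0 [0.4701 0.2839] -94.0 rms 0.0007 max along 0.0362
side 1 [0.4701 0.2839] -91.7 rms 0.0007 max along 0.0363
both 0 [0.4707 0.2835] -94.0 rms 0.0009 max along 0.0361
both 1 [0.4707 0.2835] -91.7 rms 0.001 max along 0.0361
```

View pics/top5.png

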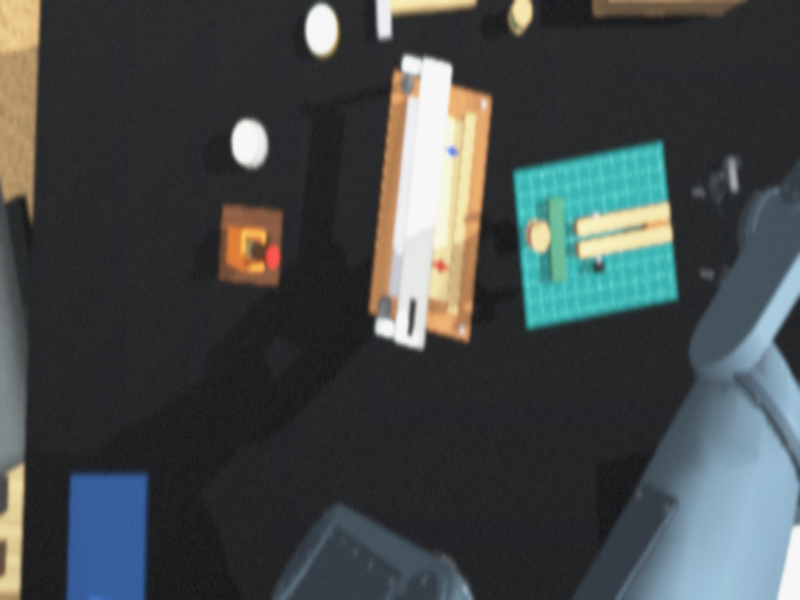

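The top view shows the clamp flat on the mat at about (622,230), clear of the green block at (557,240). The pot and scriber butt are at (250,245) and (273,257). The scriber is next.

```bash
python3 mv.py 485 -90 240 90 470 272.6 240 85.8 470 272.6 126.6 85.8
```

```text
at [ 0.5    -0.4452  0.2126] yaw 96.66 z [ 0.002 -0.002 -1.   ]
shift [ 0.8863  0.0658 -0.0703] turn 0.037 rows>= 7.1
shift [ 0.9065 -0.0375  0.    ] turn 0.0233 rows>= 7.3
shift [0.     0.     0.2835] turn 0.0 rows>= 2.3
```

Request:
play_rows(
  plan=[
    [85, [0, 0, -0.07], 0],
    [85, [0.886, 0.066, -0.07], 0.037],
    [85, [0.886, 0.066, -0.07], 0.037],
    [85, [0.886, 0.066, -0.07], 0.037],
    [85, [0.886, 0.066, -0.07], 0.037],
    [85, [0.886, 0.066, -0.07], 0.037],
    [85, [0.886, 0.066, -0.07], 0.037],
    [85, [0.886, 0.066, -0.07], 0.037],
    [85, [0.886, 0.066, -0.07], 0.037],
    [85, [0.886, 0.066, -0.07], 0.037],
  ],
)

```text
time_s: 11.95
eef_pos: [0.4839, -0.0881, 0.2377]
eef_rot: [-0.001, 0.706, 0.708, -0.001]
wrist_force: [1.0, 0.3, -0.9]
opening: 0.992
grasp_force: 0.0
```

```bash
python3 mv.py 470 272.6 240 85.8 470 272.6 126.6 85.8
```

```text
at [ 0.4839 -0.0881  0.2377] yaw 90.18 z [-0.002  0.001 -1.   ]
shift [ 0.9018 -0.0319 -0.0048] turn 0.0243 rows>= 7.2
shift [0.     0.     0.2835] turn 0.0 rows>= 2.3
```

Request:
play_rows(
  plan=[
    [85, [0.902, -0.033, 0], 0.024],
    [85, [0.902, -0.033, 0], 0.024],
    [85, [0.902, -0.033, 0], 0.024],
    [85, [0.902, -0.033, 0], 0.024],
    [85, [0.902, -0.033, 0], 0.024],
    [85, [0.902, -0.033, 0], 0.024],
    [85, [0.902, -0.033, 0], 0.024],
    [85, [0.902, -0.033, 0], 0.024],
    [85, [0.902, -0.033, 0], 0.024],
    [85, [0.902, -0.033, 0], 0.024],
  ],
)

```text
time_s: 12.95
eef_pos: [0.472, 0.2694, 0.2383]
eef_rot: [0.0, 0.734, 0.68, -0.001]
wrist_force: [-0.4, 0.5, -0.1]
opening: 0.998
grasp_force: 0.0
```

```bash
python3 mv.py 470.5 272.6 126.6 85.8
```

```text
at [0.472  0.2694 0.2383] yaw 85.61 z [-0.001 -0.001 -1.   ]
shift [ 0.008  -0.0039  0.2793] turn -0.001 rows>= 2.2
```

Request:
play_rows(
  plan=[
    [85, [0.007, -0.003, 0.1], 0],
    [85, [0.007, -0.003, 0.2], 0],
    [85, [0.007, -0.003, 0.279], 0],
    [85, [0.007, -0.003, 0.279], 0],
    [15, [0.007, -0.003, 0.279], 0],
    [15, [0.007, -0.003, 0.279], 0],
    [15, [0.007, -0.003, 0.279], 0],
    [15, [0.007, -0.003, 0.279], 0],
    [15, [0.007, -0.003, 0.279], 0],
    [15, [0.007, -0.003, 0.279], 0],
  ],
)

```text
time_s: 13.95
eef_pos: [0.471, 0.2744, 0.1285]
eef_rot: [0.0, 0.733, 0.68, 0.001]
wrist_force: [-0.8, -0.4, 3.1]
opening: 0.239
grasp_force: 58.6
```

Request:
play_rows(
  plan=[
    [15, [0, 0, 0], 0],
    [15, [0, 0, 0], 0],
  ],
)

```text
time_s: 14.15
eef_pos: [0.471, 0.2744, 0.1283]
eef_rot: [0.0, 0.733, 0.68, 0.001]
wrist_force: [1.3, 1.4, 5.5]
opening: 0.239
grasp_force: 58.8
```

```bash
python3 mv.py 470 272.6 126.6 85.8
cat > c.py <<'E'
from h import *
p=cam('side'); cv2.imwrite('pics/s6.png',cv2.resize(p['image'][120:240,110:270],(800,600),interpolation=cv2.INTER_CUBIC)[:,:,::-1])
E
python3 c.py
```

```text
at [0.471  0.2744 0.1283] yaw 85.69 z [ 0.001  0.001 -1.   ]
shift [-0.0047 -0.0023  0.0043] turn -0.0006 rows>= 0.1
```

View pics/s6.png

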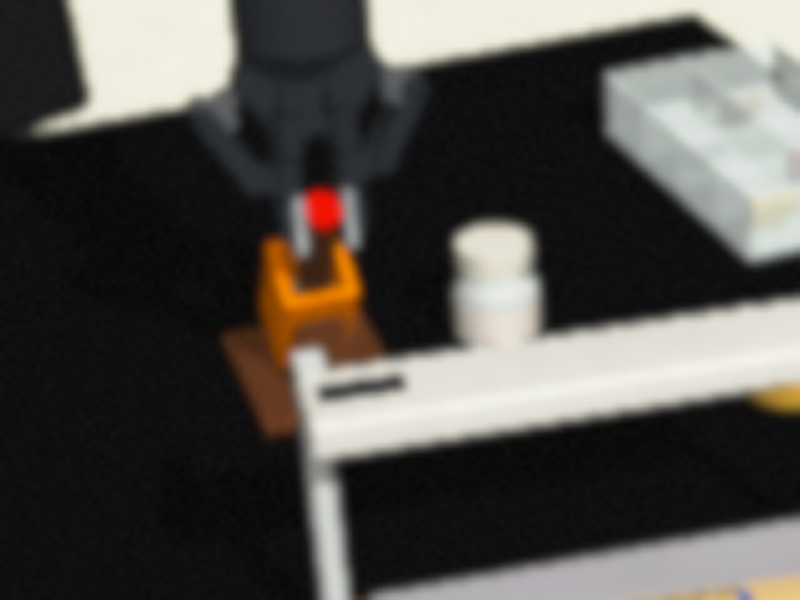

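The pads hold the rod just below the red butt at (323,210). I'll draw it out along the tube axis.

Request:
play_rows(
  plan=[
    [15, [-0.024, 0, -0.034], 0],
    [15, [-0.048, 0, -0.068], 0],
    [15, [-0.072, 0, -0.103], 0],
    [15, [-0.096, 0, -0.137], 0],
    [15, [-0.12, 0, -0.171], 0],
    [15, [-0.143, 0, -0.205], 0],
    [15, [-0.143, 0, -0.3], 0],
    [15, [-0.143, 0, -0.4], 0],
    [15, [-0.143, 0, -0.51], 0],
    [15, [-0.143, 0, -0.51], 0],
  ],
)

```text
time_s: 15.2
eef_pos: [0.469, 0.2169, 0.3396]
eef_rot: [0.003, 0.733, 0.68, 0.005]
wrist_force: [1.2, 0.4, -0.1]
opening: 0.241
grasp_force: 59.1
```

```bash
python3 mv.py 426.5 -175.6 330 80.1 426.5 -175.6 184 80.1
```

```text
at [0.469  0.2169 0.3396] yaw 85.65 z [ 0.012  0.002 -1.   ]
shift [-0.9865 -0.0319  0.0207] turn 0.0308 rows>= 7.9
shift [0.    0.    0.365] turn 0.0 rows>= 2.9
```

Request:
play_rows(
  plan=[
    [15, [-0.985, -0.032, 0], 0.031],
    [15, [-0.985, -0.032, 0], 0.031],
    [15, [-0.985, -0.032, 0], 0.031],
    [15, [-0.985, -0.032, 0], 0.031],
    [15, [-0.985, -0.032, 0], 0.031],
    [15, [-0.985, -0.032, 0], 0.031],
    [15, [-0.985, -0.032, 0], 0.031],
    [15, [-0.985, -0.032, 0], 0.031],
    [15, [-0.985, -0.032, 0], 0.031],
    [15, [-0.985, -0.032, 0], 0.031],
  ],
)

```text
time_s: 16.2
eef_pos: [0.4229, -0.1758, 0.3313]
eef_rot: [-0.001, 0.767, 0.642, -0.0]
wrist_force: [0.5, 1.0, -0.7]
opening: 0.24
grasp_force: 59.0
```

Request:
play_rows(
  plan=[
    [15, [0, 0, 0.1], 0],
    [15, [0, 0, 0.2], 0],
    [15, [0, 0, 0.3], 0],
    [15, [0, 0, 0.365], 0],
    [15, [0, 0, 0.365], 0],
    [15, [0, 0, 0.365], 0],
  ],
)

```text
time_s: 16.8
eef_pos: [0.424, -0.1739, 0.1863]
eef_rot: [-0.0, 0.765, 0.644, 0.0]
wrist_force: [0.6, -1.1, -1.1]
opening: 0.234
grasp_force: 59.0
```

```bash
cat > f.py <<'E'
from h import *
from scipy.optimize import least_squares
o=get_obs(); T=np.array(o['eef_pos']); q=o['eef_rot']; M=R.from_quat([q[1],q[2],q[3],q[0]]).as_matrix()
print(T.round(4),np.degrees(np.arctan2(M[1,0],M[0,0])).round(2),M[:,2].round(3),np.array(o['wrist_force']).round(2))
C=[]
for n in ['side','top']:
    p=cam(n)
    if n=='side': 
        im=p['image']; uv=proj(p,T+M@[.04,0,.05])[0]; print('uv',uv); u0,v0=int(max(uv[0]-80,0)),int(max(uv[1]-60,0))
        cv2.imwrite('pics/s7.png',cv2.resize(im[v0:v0+120,u0:u0+160],(800,600),interpolation=cv2.INTER_CUBIC)[:,:,::-1])
    A=(cloud(p,np.ones((384,512),bool))-T)@M   # tool coords
    k=(abs(A[:,1])<.016)&(A[:,0]>.012)&(A[:,0]<.10)&(A[:,2]>-.03)&(A[:,2]<.115)&(A[:,2]>(A[:,0]-.03)*1.0)&(A[:,2]<(A[:,0]+.03)*1.5)
    c=A[k]; 
    if len(c)<15: print(n,len(c)); continue
    def res(x):
        d=np.array([np.sin(x[2])*np.cos(x[3]),np.sin(x[3])*np.sin(x[2]),np.cos(x[2])]); return np.linalg.norm(np.cross(c-[.04,x[0],x[1]],d),axis=1)-.011
    x=least_squares(res,[0,.04,.61,0],loss='soft_l1',f_scale=.0015)
    f=x.x; d=np.array([np.sin(f[2])*np.cos(f[3]),np.sin(f[3])*np.sin(f[2]),np.cos(f[2])]); s=(c-[.04,f[0],f[1]])@d
    print(n,len(c),'pt(.04,y,z)',f[:2].round(4),'tilt',np.degrees(f[2:]).round(1),'med',np.median(abs(x.fun)).round(4),'lowest',c[np.argmax(s)].round(4),'s',s.max().round(4),'axis tip',(np.array([.04,f[0],f[1]])+d*s.max()).round(4))
E
python3 f.py
```

```text
[ 0.424  -0.1739  0.1863] 80.2 [-0.  0. -1.] [ 0.57 -1.14 -1.1 ]
uv [218.45125115 250.39227133]
side 121 pt(.04,y,z) [-0.0021  0.0429] tilt [34.9  0.2] med 0.0002 lowest [ 0.0601 -0.0087  0.0872] s 0.0478 axis tip [ 0.0673 -0.0019  0.0821]
top 241 pt(.04,y,z) [-0.     0.045] tilt [34.   0.8] med 0.0008 lowest [0.0829 0.0015 0.1032] s 0.0723 axis tip [0.0804 0.0006 0.1049]
```

View pics/s7.png

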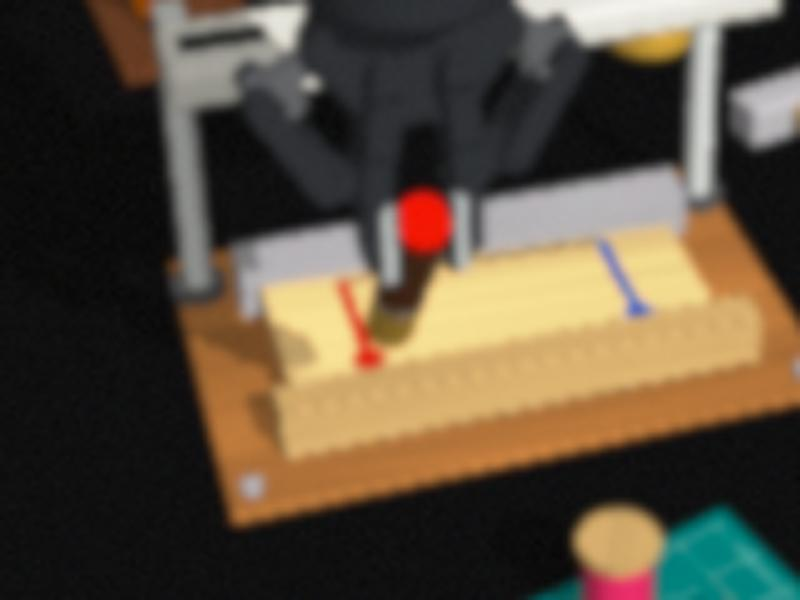

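The rod leans as predicted, its brass end at (395,325). The red mark is at (355,320) and the blue at (620,280). I'll check where the marks fall in frame axes.

```bash
cat > g.py <<'E'
import numpy as np
for n in ['side','top']:
    d=np.load(n+'5.npz'); F=d['F']; v,u=np.nonzero(d['rz']>0); c=d['img'][v,u].astype(int)
    P=(abs(F[:,1])<110)&(F[:,0]>-60)&(F[:,0]<45)&(F[:,2]>5)&(F[:,2]<45)
    for nm,k in [('red',(c[:,0]>c[:,1]+70)&(c[:,0]>c[:,2]+70)&(c[:,1]<90)),('blue',(c[:,2]>c[:,0]+30))]:
        s=F[P&k]
        if len(s): print(n,nm,len(s),np.percentile(s,[5,50,95],axis=0).round(1).tolist(), np.polyfit(s[:,0],s[:,1],1).round(3) if len(s)>3 else '')
E
python3 g.py
python3 mv.py 426.5 -175.6 160 80.1 447.5 -53.5 160 80.1
```

```text
side red 29 [[-34.0, 66.1, 20.3], [-22.2, 69.3, 21.8], [27.1, 73.5, 24.0]] [-1.7000e-02  6.9269e+01]
side blue 20 [[-27.5, -73.3, 14.5], [-7.2, -71.0, 16.1], [31.3, -69.0, 18.7]] [-1.0000e-02 -7.1083e+01]
top red 3 [[-30.1, 67.6, 19.3], [-27.6, 68.2, 21.4], [-27.5, 70.6, 23.4]] 
top blue 18 [[-35.6, -76.5, 13.8], [-29.5, -71.3, 17.1], [-19.9, -66.7, 20.1]] [ 5.4000e-02 -6.9984e+01]
at [ 0.425  -0.1751  0.1878] yaw 80.16 z [ 0.003 -0.002 -1.   ]
shift [-0.0004  0.0036  0.0695] turn 0.0003 rows>= 0.6
shift [ 0.3097 -0.0008  0.    ] turn 0.0 rows>= 2.5
```

Request:
play_rows(
  plan=[
    [15, [0, 0.004, 0.064], 0],
    [15, [0.05, 0.004, 0.064], 0],
    [15, [0.1, 0.004, 0.064], 0],
    [15, [0.15, 0.004, 0.064], 0],
    [15, [0.2, 0.004, 0.064], 0],
    [15, [0.25, 0.004, 0.064], 0],
    [15, [0.29, 0.004, 0.064], 0],
    [15, [0.308, 0.004, 0.064], 0],
    [15, [0.308, 0.004, 0.064], 0],
    [15, [0.308, 0.004, 0.064], 0],
  ],
)

```text
time_s: 17.9
eef_pos: [0.447, -0.0543, 0.1609]
eef_rot: [0.001, 0.765, 0.644, 0.0]
wrist_force: [-0.8, 0.3, -1.3]
opening: 0.24
grasp_force: 59.0
```

Request:
play_rows(
  plan=[
    [15, [0, 0, 0.03], 0],
    [15, [0, 0, 0.055], 0],
    [15, [0, 0, 0.055], 0],
    [15, [0, 0, 0.055], 0],
  ],
)

```text
time_s: 18.3
eef_pos: [0.4459, -0.0539, 0.1373]
eef_rot: [-0.001, 0.766, 0.643, -0.0]
wrist_force: [0.3, -0.1, -1.4]
opening: 0.241
grasp_force: 59.1
```

```bash
cat > k.py <<'E'
from h import *
def st():
    o=get_obs(); T=np.array(o['eef_pos']); q=o['eef_rot']; M=R.from_quat([q[1],q[2],q[3],q[0]]).as_matrix()
    tip=T+M@[.083,-.0015,.104]; ex=np.array([.1719,.9851]); d=tip[:2]-[.5243,-.017]
    print('T',T.round(4),'yaw',np.degrees(np.arctan2(M[1,0],M[0,0])).round(2),'tip frame',(np.array([d@ex,d@[-ex[1],ex[0]],tip[2]])*1000).round(1),'F',np.array(o['wrist_force']).round(2),'tq',np.array(o['torque']).round(2))
    return o
if __name__=='__main__': st(); camera('top'); st()
E
python3 k.py
```

```text
T [ 0.4459 -0.0539  0.1373] yaw 80.07 tip frame [33.2 72.5 33.3] F [ 0.28 -0.1  -1.43] tq [-0.05 -0.01 -0.01]
T [ 0.4463 -0.054   0.1378] yaw 80.08 tip frame [33.2 72.  33.8] F [-0.83 -0.29 -0.31] tq [-0.    0.07  0.02]
```

```bash
cat > m.py <<'E'
from k import *
import sys
r=[]
for i in range(int(sys.argv[1])): camera('top'); o=get_obs(); r.append(np.r_[o['wrist_force'],o['torque'],o['eef_pos']])
r=np.array(r); st(); print('avg F',r[:,:3].mean(0).round(2),'tq',r[:,3:6].mean(0).round(3),'sd',r.std(0)[2:6].round(3),'T',(1000*r[:,6:].mean(0)).round(2))
E
python3 m.py 8
```

```text
T [ 0.4466 -0.0538  0.1383] yaw 80.1 tip frame [33.3 71.7 34.3] F [ 0.2   0.59 -0.76] tq [-0.07  0.03  0.02]
avg F [ 0.38  0.33 -0.98] tq [-0.059  0.008 -0.01 ] sd [0.33  0.017 0.025 0.023] T [446.7  -53.94 138.3 ]
```

Request:
play_rows(
  plan=[
    [15, [0.002, 0.005, 0.008], 0],
    [15, [0.002, 0.005, 0.016], 0],
    [15, [0.002, 0.005, 0.02], 0],
    [15, [0.002, 0.005, 0.02], 0],
  ],
)

```text
time_s: 19.15
eef_pos: [0.4486, -0.0533, 0.1298]
eef_rot: [-0.0, 0.766, 0.643, -0.0]
wrist_force: [-0.1, 0.1, -1.1]
opening: 0.24
grasp_force: 59.3
```

```bash
python3 m.py 4
```

```text
T [ 0.4486 -0.0535  0.1302] yaw 80.11 tip frame [34.  69.8 26.2] F [ 0.36 -0.52  0.29] tq [-0.04 -0.03 -0.05]
avg F [-0.33  0.01  0.12] tq [-0.058  0.01  -0.04 ] sd [0.337 0.051 0.022 0.008] T [448.64 -53.4  130.09]
```

Request:
play_rows(
  plan=[
    [15, [0, 0, 0.003], 0],
    [15, [0, 0, 0.005], 0],
    [15, [0, 0, 0.005], 0],
  ],
)

```text
time_s: 19.65
eef_pos: [0.4491, -0.0534, 0.1283]
eef_rot: [0.0, 0.766, 0.643, 0.0]
wrist_force: [0.9, 0.5, 0.8]
opening: 0.241
grasp_force: 59.4
```

```bash
python3 m.py 4
```

```text
T [ 0.449  -0.0534  0.1283] yaw 80.09 tip frame [34.2 69.4 24.3] F [2.06 0.39 1.32] tq [ 0.13 -0.45 -0.07]
avg F [1.65 0.05 1.05] tq [ 0.134 -0.375 -0.104] sd [0.181 0.021 0.049 0.039] T [449.   -53.42 128.33]
```

Request:
play_rows(
  plan=[
    [15, [0, 0, 0.003], 0],
    [15, [0, 0, 0.003], 0],
    [15, [0, 0, 0.003], 0],
  ],
)

```text
time_s: 20.15
eef_pos: [0.4488, -0.0534, 0.127]
eef_rot: [0.0, 0.766, 0.643, 0.0]
wrist_force: [1.5, 1.3, 1.9]
opening: 0.238
grasp_force: 59.5
```

```bash
python3 m.py 4
```

```text
T [ 0.4488 -0.0534  0.127 ] yaw 80.1 tip frame [34.2 69.6 23. ] F [2.12 0.99 1.73] tq [ 0.36 -0.59 -0.14]
avg F [2.08 0.89 1.7 ] tq [ 0.374 -0.534 -0.152] sd [0.265 0.012 0.053 0.019] T [448.81 -53.39 127.02]
```

Request:
play_rows(
  plan=[
    [15, [0, -0.002, 0.001], 0],
    [15, [0, -0.004, 0.0025], 0],
    [15, [0, -0.004, 0.0025], 0],
  ],
)

```text
time_s: 20.65
eef_pos: [0.4461, -0.053, 0.1255]
eef_rot: [-0.001, 0.765, 0.644, -0.001]
wrist_force: [-1.1, -0.3, 3.7]
opening: 0.239
grasp_force: 59.6
```

```bash
python3 m.py 4
```

```text
T [ 0.4472 -0.0533  0.1259] yaw 80.1 tip frame [34.  71.2 21.9] F [ 0.85 -1.75  2.33] tq [ 0.09 -0.18 -0.01]
avg F [ 0.31 -0.9   2.25] tq [ 0.157 -0.107 -0.031] sd [0.517 0.044 0.082 0.032] T [446.69 -53.15 125.72]
```

Request:
play_rows(
  plan=[
    [15, [0, 0.0025, 0.0001], 0],
    [15, [0, 0.005, 0.0002], 0],
    [15, [0, 0.0075, 0.0003], 0],
    [15, [0, 0.01, 0.0004], 0],
    [15, [0, 0.0125, 0.0005], 0],
    [15, [0, 0.015, 0.0006], 0],
    [15, [0, 0.0175, 0.0007], 0],
    [15, [0, 0.02, 0.0008], 0],
    [15, [0, 0.0225, 0.0009], 0],
    [15, [0, 0.025, 0.001], 0],
  ],
)

```text
time_s: 21.85
eef_pos: [0.4567, -0.0548, 0.1253]
eef_rot: [-0.0, 0.765, 0.644, -0.0]
wrist_force: [-0.3, -1.5, 2.4]
opening: 0.237
grasp_force: 59.5
```

```bash
python3 m.py 4
```

```text
T [ 0.4573 -0.0551  0.1257] yaw 80.09 tip frame [34.  60.8 21.7] F [ 0.37 -0.54  3.07] tq [0.25 0.   0.05]
avg F [ 0.68 -0.68  2.73] tq [ 0.132 -0.201 -0.032] sd [0.193 0.077 0.141 0.059] T [457.34 -55.05 125.62]
```

Request:
play_rows(
  plan=[
    [15, [0, 0.0025, 0.0001], 0],
    [15, [0, 0.005, 0.0002], 0],
    [15, [0, 0.0075, 0.0003], 0],
    [15, [0, 0.01, 0.0004], 0],
    [15, [0, 0.0125, 0.0005], 0],
    [15, [0, 0.015, 0.0006], 0],
    [15, [0, 0.0175, 0.0007], 0],
    [15, [0, 0.02, 0.0008], 0],
    [15, [0, 0.0225, 0.0009], 0],
    [15, [0, 0.025, 0.001], 0],
  ],
)

```text
time_s: 23.05
eef_pos: [0.4664, -0.0564, 0.1249]
eef_rot: [-0.0, 0.765, 0.644, -0.0]
wrist_force: [-1.4, 0.2, 3.9]
opening: 0.239
grasp_force: 59.6
```

Request:
play_rows(
  plan=[
    [15, [0, 0.0025, 0.0001], 0],
    [15, [0, 0.005, 0.0002], 0],
    [15, [0, 0.0075, 0.0003], 0],
    [15, [0, 0.01, 0.0004], 0],
    [15, [0, 0.0125, 0.0005], 0],
    [15, [0, 0.015, 0.0006], 0],
    [15, [0, 0.0175, 0.0007], 0],
    [15, [0, 0.02, 0.0008], 0],
    [15, [0, 0.0225, 0.0009], 0],
    [15, [0, 0.025, 0.001], 0],
  ],
)

```text
time_s: 24.05
eef_pos: [0.4761, -0.0581, 0.1245]
eef_rot: [-0.001, 0.765, 0.644, -0.0]
wrist_force: [-0.7, -0.2, 2.7]
opening: 0.234
grasp_force: 59.6
```

```bash
python3 m.py 4
```

```text
T [ 0.4764 -0.0582  0.1245] yaw 80.11 tip frame [34.2 41.7 20.5] F [ 1.03 -0.49  3.65] tq [ 0.24 -0.17  0.01]
avg F [ 0.54 -0.05  2.98] tq [ 0.244 -0.13  -0.029] sd [0.4   0.012 0.046 0.031] T [476.29 -58.14 124.48]
```

Request:
play_rows(
  plan=[
    [15, [0, 0.0025, 0], 0],
    [15, [0, 0.005, 0], 0],
    [15, [0, 0.0075, 0], 0],
    [15, [0, 0.01, 0.0001], 0],
    [15, [0, 0.0125, 0.0002], 0],
    [15, [0, 0.015, 0.0003], 0],
    [15, [0, 0.0175, 0.0004], 0],
    [15, [0, 0.02, 0.0005], 0],
    [15, [0, 0.0225, 0.0006], 0],
    [15, [0, 0.025, 0.0007], 0],
  ],
)

```text
time_s: 25.25
eef_pos: [0.4861, -0.0598, 0.1242]
eef_rot: [-0.0, 0.765, 0.644, -0.0]
wrist_force: [-1.1, 0.2, 2.9]
opening: 0.241
grasp_force: 59.6
```

Request:
play_rows(
  plan=[
    [15, [0, 0.0025, 0.0001], 0],
    [15, [0, 0.005, 0.0002], 0],
    [15, [0, 0.0075, 0.0003], 0],
    [15, [0, 0.01, 0.0004], 0],
    [15, [0, 0.0125, 0.0005], 0],
    [15, [0, 0.015, 0.0006], 0],
    [15, [0, 0.0175, 0.0007], 0],
    [15, [0, 0.02, 0.0008], 0],
    [15, [0, 0.0225, 0.0009], 0],
    [15, [0, 0.025, 0.00095], 0],
  ],
)

```text
time_s: 26.25
eef_pos: [0.4959, -0.0616, 0.1238]
eef_rot: [-0.001, 0.765, 0.644, -0.0]
wrist_force: [-0.7, 0.3, 2.5]
opening: 0.237
grasp_force: 59.6
```

```bash
python3 m.py 6
```

```text
T [ 0.4962 -0.0616  0.124 ] yaw 80.1 tip frame [34.2 21.5 20. ] F [ 0.69 -0.38  2.66] tq [ 0.14 -0.05  0.03]
avg F [0.11 0.27 2.68] tq [ 0.235 -0.012  0.024] sd [0.101 0.045 0.031 0.008] T [496.1  -61.62 123.89]
```

Request:
play_rows(
  plan=[
    [15, [0, 0.0025, 0.0001], 0],
    [15, [0, 0.005, 0.0002], 0],
    [15, [0, 0.0075, 0.0003], 0],
    [15, [0, 0.01, 0.0004], 0],
    [15, [0, 0.0125, 0.0005], 0],
    [15, [0, 0.015, 0.0006], 0],
    [15, [0, 0.0175, 0.0007], 0],
    [15, [0, 0.02, 0.0008], 0],
    [15, [0, 0.0225, 0.0009], 0],
    [15, [0, 0.025, 0.00095], 0],
  ],
)

```text
time_s: 27.55
eef_pos: [0.5057, -0.0632, 0.1234]
eef_rot: [-0.001, 0.765, 0.644, -0.0]
wrist_force: [-0.5, 0.1, 3.4]
opening: 0.239
grasp_force: 59.6
```

Request:
play_rows(
  plan=[
    [15, [0, 0.0025, 0.0001], 0],
    [15, [0, 0.005, 0.0002], 0],
    [15, [0, 0.0075, 0.0003], 0],
    [15, [0, 0.01, 0.0004], 0],
    [15, [0, 0.0125, 0.0005], 0],
    [15, [0, 0.015, 0.0006], 0],
    [15, [0, 0.0175, 0.0007], 0],
    [15, [0, 0.02, 0.0008], 0],
    [15, [0, 0.0225, 0.0009], 0],
    [15, [0, 0.025, 0.00095], 0],
  ],
)

```text
time_s: 28.55
eef_pos: [0.5155, -0.065, 0.123]
eef_rot: [-0.001, 0.765, 0.644, -0.001]
wrist_force: [-0.3, -0.2, 3.9]
opening: 0.242
grasp_force: 59.6
```

Request:
play_rows(
  plan=[
    [15, [0, 0.0025, 0.0001], 0],
    [15, [0, 0.005, 0.0002], 0],
    [15, [0, 0.0075, 0.0003], 0],
    [15, [0, 0.01, 0.0004], 0],
    [15, [0, 0.0125, 0.0005], 0],
    [15, [0, 0.015, 0.0006], 0],
    [15, [0, 0.0175, 0.0007], 0],
    [15, [0, 0.02, 0.0008], 0],
    [15, [0, 0.0225, 0.0009], 0],
    [15, [0, 0.025, 0.00095], 0],
  ],
)

```text
time_s: 29.55
eef_pos: [0.5258, -0.067, 0.1228]
eef_rot: [-0.0, 0.765, 0.644, -0.0]
wrist_force: [-0.8, 1.1, 2.4]
opening: 0.237
grasp_force: 59.6
```

```bash
python3 m.py 6
```

```text
T [ 0.5265 -0.0674  0.1232] yaw 80.08 tip frame [33.6 -9.5 19.1] F [ 1.44 -1.24  2.58] tq [ 0.03 -0.34 -0.09]
avg F [ 0.72 -0.41  2.57] tq [ 0.215 -0.242 -0.048] sd [0.699 0.149 0.133 0.045] T [526.24 -67.29 123.03]
```

Request:
play_rows(
  plan=[
    [15, [0, 0.0025, 0.0001], 0],
    [15, [0, 0.005, 0.0002], 0],
    [15, [0, 0.0075, 0.0003], 0],
    [15, [0, 0.01, 0.0004], 0],
    [15, [0, 0.0125, 0.0005], 0],
    [15, [0, 0.015, 0.0006], 0],
    [15, [0, 0.0175, 0.0007], 0],
    [15, [0, 0.02, 0.0008], 0],
    [15, [0, 0.0225, 0.0009], 0],
    [15, [0, 0.025, 0.001], 0],
  ],
)

```text
time_s: 30.85
eef_pos: [0.5353, -0.0682, 0.1222]
eef_rot: [-0.001, 0.765, 0.644, -0.0]
wrist_force: [-0.8, 0.8, 3.0]
opening: 0.238
grasp_force: 59.6
```

Request:
play_rows(
  plan=[
    [15, [0, 0.0025, 0.0001], 0],
    [15, [0, 0.005, 0.0002], 0],
    [15, [0, 0.0075, 0.0003], 0],
    [15, [0, 0.01, 0.0004], 0],
    [15, [0, 0.0125, 0.0005], 0],
    [15, [0, 0.015, 0.0006], 0],
    [15, [0, 0.0175, 0.0007], 0],
    [15, [0, 0.02, 0.0008], 0],
    [15, [0, 0.0225, 0.0009], 0],
    [15, [0, 0.025, 0.00095], 0],
  ],
)

```text
time_s: 31.85
eef_pos: [0.5461, -0.07, 0.1223]
eef_rot: [0.0, 0.766, 0.643, 0.001]
wrist_force: [1.4, 2.1, 3.1]
opening: 0.241
grasp_force: 59.6
```

Request:
play_rows(
  plan=[
    [15, [0, 0.0025, 0.0001], 0],
    [15, [0, 0.005, 0.0002], 0],
    [15, [0, 0.0075, 0.0003], 0],
    [15, [0, 0.01, 0.0004], 0],
    [15, [0, 0.0125, 0.0005], 0],
    [15, [0, 0.015, 0.0006], 0],
    [15, [0, 0.0175, 0.0007], 0],
    [15, [0, 0.02, 0.0008], 0],
    [15, [0, 0.0225, 0.0009], 0],
    [15, [0, 0.025, 0.00095], 0],
  ],
)

```text
time_s: 32.85
eef_pos: [0.556, -0.0727, 0.122]
eef_rot: [0.001, 0.766, 0.643, 0.0]
wrist_force: [1.2, -1.4, 2.3]
opening: 0.239
grasp_force: 59.5
```

```bash
python3 m.py 6
```

```text
T [ 0.5549 -0.0716  0.1215] yaw 80.11 tip frame [ 34.6 -37.9  17.6] F [-1.33  1.23  3.11] tq [0.62 0.27 0.12]
avg F [-0.58  0.13  2.98] tq [0.28 0.02 0.02] sd [0.635 0.284 0.215 0.073] T [555.52 -72.11 121.79]
```

Request:
play_rows(
  plan=[
    [15, [0, 0.0025, 0.0001], 0],
    [15, [0, 0.005, 0.0002], 0],
    [15, [0, 0.0075, 0.0003], 0],
    [15, [0, 0.01, 0.0004], 0],
    [15, [0, 0.0125, 0.0005], 0],
    [15, [0, 0.015, 0.0006], 0],
    [15, [0, 0.0175, 0.0007], 0],
    [15, [0, 0.02, 0.0008], 0],
    [15, [0, 0.0225, 0.0009], 0],
    [15, [0, 0.025, 0.00095], 0],
  ],
)

```text
time_s: 34.15
eef_pos: [0.5651, -0.0737, 0.1214]
eef_rot: [-0.0, 0.765, 0.644, -0.0]
wrist_force: [-1.6, 1.1, 3.0]
opening: 0.235
grasp_force: 59.5
```

Request:
play_rows(
  plan=[
    [15, [0, 0.0025, 0.0001], 0],
    [15, [0, 0.005, 0.0002], 0],
    [15, [0, 0.0075, 0.0003], 0],
    [15, [0, 0.01, 0.0004], 0],
    [15, [0, 0.0125, 0.0005], 0],
    [15, [0, 0.015, 0.0006], 0],
    [15, [0, 0.0175, 0.0007], 0],
    [15, [0, 0.02, 0.0008], 0],
    [15, [0, 0.0225, 0.0009], 0],
    [15, [0, 0.025, 0.00095], 0],
  ],
)

```text
time_s: 35.15
eef_pos: [0.5758, -0.0757, 0.1213]
eef_rot: [0.001, 0.766, 0.643, 0.0]
wrist_force: [1.6, -1.0, 1.9]
opening: 0.236
grasp_force: 59.5
```

Request:
play_rows(
  plan=[
    [15, [0, 0.0025, 0.0001], 0],
    [15, [0, 0.005, 0.0002], 0],
    [15, [0, 0.0075, 0.0003], 0],
    [15, [0, 0.01, 0.0004], 0],
    [15, [0, 0.0125, 0.0005], 0],
    [15, [0, 0.015, 0.0006], 0],
    [15, [0, 0.0175, 0.0007], 0],
    [15, [0, 0.02, 0.0008], 0],
    [15, [0, 0.0225, 0.0009], 0],
    [15, [0, 0.025, 0.00095], 0],
  ],
)

```text
time_s: 36.15
eef_pos: [0.5853, -0.0772, 0.1207]
eef_rot: [0.0, 0.766, 0.643, 0.0]
wrist_force: [0.1, 0.2, 2.1]
opening: 0.239
grasp_force: 59.5
```

```bash
python3 m.py 4
```

```text
T [ 0.5856 -0.0772  0.1209] yaw 80.09 tip frame [ 34.2 -69.4  16.9] F [1.92 0.14 2.33] tq [ 0.37 -0.5  -0.12]
avg F [1.49 0.65 2.65] tq [ 0.342 -0.433 -0.105] sd [0.579 0.026 0.09  0.035] T [585.48 -77.2  120.79]
```

Request:
play_rows(
  plan=[
    [15, [0, 0.0025, 0.0001], 0],
    [15, [0, 0.005, 0.0002], 0],
    [15, [0, 0.0065, 0.0002], 0],
    [15, [0, 0.0065, 0.0002], 0],
    [15, [0, 0.0065, -0.02], 0],
    [15, [0, 0.0065, -0.05], 0],
    [15, [0, 0.0065, -0.08], 0],
    [15, [0, 0.0065, -0.08], 0],
    [15, [0, 0.0065, -0.08], 0],
    [15, [-0.05, 0.0065, -0.08], 0],
  ],
)

```text
time_s: 37.35
eef_pos: [0.5839, -0.0956, 0.1522]
eef_rot: [-0.001, 0.765, 0.644, 0.0]
wrist_force: [-1.2, 0.1, -0.6]
opening: 0.239
grasp_force: 59.2
```

Request:
play_rows(
  plan=[
    [15, [-0.05, 0, 0], 0],
    [15, [-0.1, 0, 0], 0],
    [15, [-0.16, 0, 0], 0],
    [15, [-0.22, 0, 0], 0],
    [15, [-0.26, 0, 0], 0],
    [15, [-0.26, 0, -0.1], 0],
    [15, [-0.26, 0, -0.2], 0],
    [15, [-0.26, 0, -0.3], 0],
    [15, [-0.26, 0, -0.4], 0],
    [15, [-0.26, 0, -0.46], 0],
  ],
)

```text
time_s: 38.35
eef_pos: [0.5669, -0.2, 0.3402]
eef_rot: [0.002, 0.765, 0.644, 0.001]
wrist_force: [0.1, -0.3, -0.8]
opening: 0.237
grasp_force: 59.2
```

```bash
python3 f.py | grep -v uv;  python3 mv.py 466.7 217.4 330 85.7  466.7 217.4 210 85.7
```

```text
[ 0.5669 -0.2     0.3402] 80.11 [ 0.004 -0.002 -1.   ] [ 0.11 -0.33 -0.79]
side 253 pt(.04,y,z) [-0.0021  0.0425] tilt [35.2  0.2] med 0.0004 lowest [ 0.0821 -0.0036  0.1064] s 0.0765 axis tip [ 0.0841 -0.0019  0.105 ]
top 341 pt(.04,y,z) [0.0006 0.0418] tilt [34.3  0.8] med 0.0006 lowest [8.430e-02 1.000e-04 1.023e-01] s 0.075 axis tip [0.0823 0.0012 0.1037]
at [ 0.5678 -0.2005  0.3413] yaw 80.12 z [ 0.007 -0.004 -1.   ]
shift [ 0.9859 -0.4285  0.0224] turn -0.031 rows>= 8.6
shift [0.  0.  0.3] turn 0.0 rows>= 2.4
```

Request:
play_rows(
  plan=[
    [15, [0.986, -0.428, 0.01], -0.031],
    [15, [0.986, -0.428, 0.01], -0.031],
    [15, [0.986, -0.428, 0.01], -0.031],
    [15, [0.986, -0.428, 0.01], -0.031],
    [15, [0.986, -0.428, 0.01], -0.031],
    [15, [0.986, -0.428, 0.01], -0.031],
    [15, [0.986, -0.428, 0.01], -0.031],
    [15, [0.986, -0.428, 0.01], -0.031],
    [15, [0.986, -0.428, 0.01], -0.031],
    [15, [0.986, -0.428, 0.01], -0.031],
  ],
)

```text
time_s: 39.45
eef_pos: [0.463, 0.2216, 0.3304]
eef_rot: [-0.001, 0.731, 0.682, -0.001]
wrist_force: [-0.0, 0.2, -1.8]
opening: 0.238
grasp_force: 59.4
```

Request:
play_rows(
  plan=[
    [15, [0, 0, 0], 0],
    [15, [0, 0, 0.1], 0],
    [15, [0, 0, 0.2], 0],
    [15, [0, 0, 0.25], 0],
    [15, [0, 0, 0.25], 0],
    [15, [0, 0, 0.25], 0],
    [15, [0, 0, 0.25], 0],
  ],
)

```text
time_s: 40.15
eef_pos: [0.4667, 0.2178, 0.2343]
eef_rot: [0.001, 0.734, 0.68, 0.001]
wrist_force: [-0.7, -0.7, -0.8]
opening: 0.236
grasp_force: 59.3
```

```bash
python3 m.py 4;  python3 mv.py 466.7 217.4 210 85.7 471 274.4 129 85.7
```

```text
T [0.4661 0.2182 0.2339] yaw 85.68 tip frame [304.3 107.1 129.9] F [ 0.04 -0.22 -0.44] tq [-0.03  0.    0.  ]
avg F [-0.04  0.07 -0.73] tq [-0.062  0.005  0.034] sd [0.268 0.029 0.02  0.018] T [466.37 218.13 234.17]
at [0.4661 0.2182 0.2339] yaw 85.68 z [ 0.002  0.    -1.   ]
shift [-0.002   0.0016  0.0597] turn -0.0001 rows>= 0.5
shift [0.1429 0.     0.2025] turn 0.0 rows>= 2.0
```

Request:
play_rows(
  plan=[
    [15, [-0.002, 0.0015, 0.03], 0],
    [15, [-0.002, 0.0015, 0.054], 0],
    [15, [-0.002, 0.0015, 0.054], 0],
    [15, [0.018, 0.0015, 0.083], 0],
    [15, [0.038, 0.0015, 0.112], 0],
    [15, [0.058, 0.0015, 0.14], 0],
    [15, [0.078, 0.0015, 0.169], 0],
    [15, [0.078, 0.0015, 0.169], 0],
  ],
)

```text
time_s: 41.15
eef_pos: [0.4672, 0.2505, 0.1628]
eef_rot: [-0.001, 0.733, 0.68, -0.001]
wrist_force: [-0.4, 0.3, -1.3]
opening: 0.244
grasp_force: 59.4
```

```bash
python3 m.py 4;  python3 mv.py 471 274.4 130 85.7
cat > c.py <<'E'
from h import *
p=cam('side'); cv2.imwrite('pics/s8.png',cv2.resize(p['image'][120:240,110:270],(800,600),interpolation=cv2.INTER_CUBIC)[:,:,::-1])
E
python3 c.py
```

```text
T [0.4685 0.2493 0.1653] yaw 85.69 tip frame [335.2 110.3  61.3] F [ 0.33  1.88 -1.47] tq [ 0.09  0.09 -0.02]
avg F [ 0.19  0.81 -1.23] tq [0.111 0.079 0.007] sd [0.201 0.036 0.028 0.025] T [468.03 249.66 164.62]
at [0.4685 0.2493 0.1653] yaw 85.69 z [ 0. -0. -1.]
shift [0.063  0.0016 0.0883] turn -0.0 rows>= 0.9
```

View pics/s8.png

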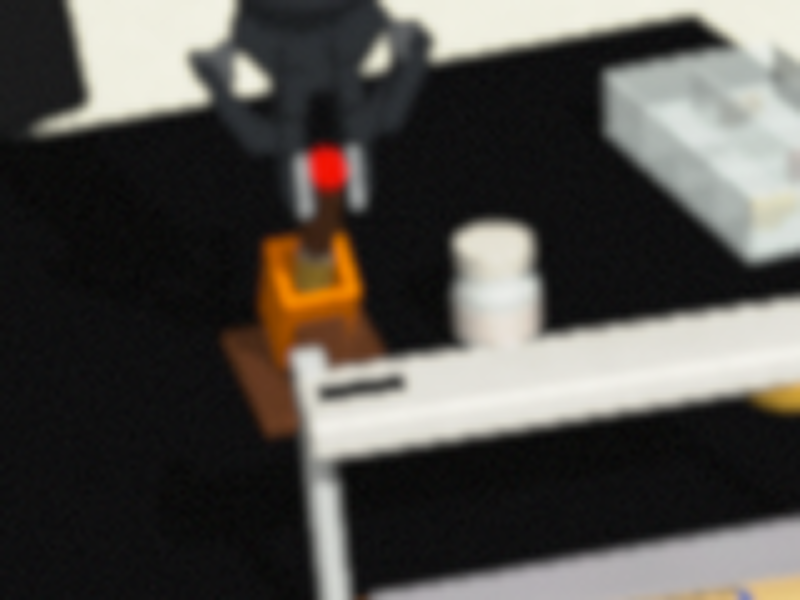

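The rod is entering the tube mouth at (315,270), roughly central. I'll go the rest of the way in.

Request:
play_rows(
  plan=[
    [15, [0.01, 0.0005, 0.014], 0],
    [15, [0.02, 0.001, 0.028], 0],
    [15, [0.03, 0.0015, 0.042], 0],
    [15, [0.04, 0.0015, 0.056], 0],
    [15, [0.05, 0.0015, 0.07], 0],
    [15, [0.058, 0.0015, 0.08], 0],
    [15, [0.061, 0.0015, 0.085], 0],
    [15, [0.061, 0.0015, 0.085], 0],
  ],
)

```text
time_s: 42.2
eef_pos: [0.4705, 0.2737, 0.1305]
eef_rot: [-0.0, 0.733, 0.68, -0.0]
wrist_force: [-0.3, 0.2, -2.1]
opening: 0.241
grasp_force: 59.4
```

```bash
python3 m.py 4
```

```text
T [0.4709 0.2734 0.1312] yaw 85.68 tip frame [359.3 112.1  27.2] F [-0.41 -0.02 -1.32] tq [-0.05  0.04  0.  ]
avg F [-0.23  0.21 -0.81] tq [-0.035  0.03  -0.01 ] sd [0.608 0.013 0.032 0.033] T [470.74 273.48 131.03]
```

Request:
play_rows(
  plan=[
    [15, [0.002, 0, 0.005], 0],
    [15, [0.002, 0, 0.005], 0],
    [40, [0.002, 0, 0.005], 0],
    [40, [0.002, 0, 0.005], 0],
    [60, [0.002, 0, 0.005], 0],
    [60, [0.002, 0, 0.005], 0],
    [60, [0.002, 0, -0.05], 0],
    [60, [0.002, 0, -0.12], 0],
    [60, [0.002, 0, -0.22], 0],
    [60, [0.002, 0, -0.32], 0],
  ],
)

```text
time_s: 43.4
eef_pos: [0.4703, 0.2742, 0.2599]
eef_rot: [-0.0, 0.733, 0.68, -0.001]
wrist_force: [1.7, 0.0, 0.0]
opening: 0.704
grasp_force: 0.0
```

Request:
play_rows(
  plan=[
    [60, [-0.2, 0, -0.1], 0],
    [60, [-0.2, -0.3, -0.1], 0],
    [60, [-0.2, -0.3, -0.1], 0],
    [60, [-0.2, -0.3, -0.1], 0],
    [60, [-0.2, -0.3, -0.1], 0],
    [60, [-0.2, -0.3, -0.1], 0],
  ],
)

```text
time_s: 44.0
eef_pos: [0.3454, 0.2037, 0.2996]
eef_rot: [0.001, 0.733, 0.68, 0.001]
wrist_force: [0.2, 0.5, 0.3]
opening: 0.702
grasp_force: 0.0
```

```bash
python3 a.py | grep -E "^(scriber|clamp|frame|spool|glue|wax|mallet|tag|top|side)"
```

```text
top cam at [0.532 0.027 1.148] [ 0.09  0.02 -1.  ]
frame 0.56 [278. 229.  78. 112.] 6484 [ 0.387 -0.114  0.002] [ 0.523 -0.007  0.029] [0.666 0.082 0.186]
frame 0.55 [167. 251.  20.   5.] 148 [0.462 0.26  0.073] [0.473 0.289 0.136] [0.483 0.335 0.162]
clamp 0.75 [400. 244.  61.  28.] 828 [ 0.453 -0.473  0.005] [ 0.489 -0.383  0.035] [ 0.519 -0.303  0.04 ]
clamp 0.73 [160. 247.  41.  31.] 925 [0.434 0.289 0.005] [0.485 0.34  0.01 ] [0.518 0.402 0.102]
scriber 0.57 [167. 250.  20.   9.] 186 [0.46  0.259 0.043] [0.473 0.294 0.129] [0.484 0.339 0.161]
scriber 0.41 [277. 229.  84. 110.] 6567 [ 0.387 -0.115  0.002] [ 0.523 -0.007  0.029] [0.667 0.082 0.186]
spool_pink 0.63 [345. 244.  18.  12.] 143 [ 0.472 -0.237  0.005] [ 0.487 -0.22   0.051] [ 0.502 -0.207  0.055]
spool_green 0.5 [334. 156.  11.  17.] 142 [ 0.739 -0.211  0.001] [ 0.751 -0.193  0.048] [ 0.769 -0.181  0.052]
glue_jar 0.57 [161. 209.  27.  21.] 326 [ 0.573  0.315 -0.001] [0.596 0.332 0.067] [0.62  0.358 0.073]
wax_tin 0.56 [206. 163.  20.  19.] 296 [0.711 0.175 0.018] [0.736 0.201 0.029] [0.762 0.226 0.033]
mallet 0.62 [273
[... 913 characters left out ...]
  -0.239  0.001] [ 0.482 -0.23   0.039] [ 0.501 -0.193  0.053]
spool_green 0.65 [353. 267.  17.  22.] 319 [ 0.737 -0.212  0.   ] [ 0.746 -0.202  0.032] [ 0.765 -0.182  0.05 ]
glue_jar 0.72 [236. 236. 145. 117.] 8749 [ 0.383 -0.115  0.001] [ 0.508 -0.017  0.022] [0.667 0.075 0.184]
glue_jar 0.67 [210. 180.  18.  24.] 342 [0.571 0.315 0.009] [0.59  0.324 0.043] [0.615 0.352 0.069]
wax_tin 0.28 [268. 326.  48.  37.] 789 [ 0.431 -0.281  0.003] [ 0.475 -0.27   0.019] [ 0.527 -0.251  0.022]
mallet 0.87 [313. 225.  60.  47.] 702 [ 0.729 -0.106  0.003] [0.767 0.02  0.02 ] [0.805 0.086 0.026]
tag_stack 0.66 [268. 325.  48.  35.] 775 [ 0.432 -0.281  0.005] [ 0.476 -0.271  0.019] [ 0.527 -0.251  0.022]
```

View pics/side1.png

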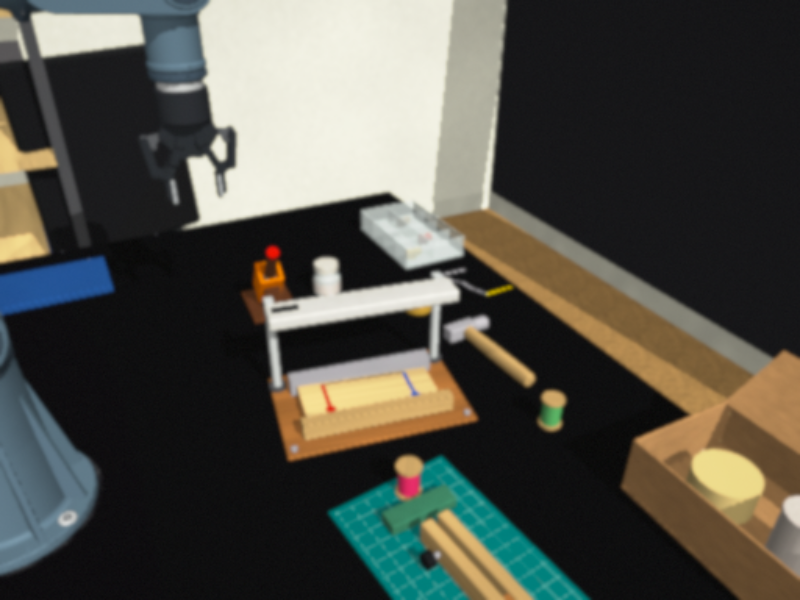

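The scriber is back in its pot with the butt at (273,253), the clamp lies flat on the mat at (470,555), and the bystanders sit at their original positions. I'm handing in.

```bash
python3 -c "from bench import *; print(hand_in())"
```

```text
the job is handed in; nothing more can be done
None
```

The job is handed in at about 46 s: clamp flat on the mat, line drawn from red to blue with the nib an estimated 3.5–5 mm pushed in (about 1–3 mm at first touch), scriber back in its pot, everything else where it was; no verdict was returned.

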